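# Clip a facing panel to its backing board for gluing

### The job

The thin dark facing panel leaning on the gluing stand must be clamped to its backing board. Take the long-jawed spring clip off the rail by squeezing its handles, and clip it over the top edge of the board, near the middle of the panel, so that it pinches panel and board together; feel it gently all the way home, straight along the leaning board, until the clip's pivot rests on the board's edge, then let it close. Do not ram it, and leave the panel, the short-jawed clip, the glue bottle and the tape measure where they are.

Things in the scene. Friction and masses are not known exactly. Their poses are not given: they have to be found in the camera images.
- clip_long: Long-jawed spring clip (black levers, orange pads, like a big clothes peg), loose, upright on the rail; 128 mm long, 24 wide. Origin: on its pivot, a steel barrel 20 mm across. Own z: from jaws to handles, y: along the pivot, x: across the jaws. Jaws reach 56 mm below the pivot, pads are the last 14 mm. The frame belongs to one lever: with joint q the clip's middle line is z turned by q/2.
- clip_long_grip (a point): Between the long clip's handles, 57 mm above its pivot along own z (axes as the clip): squeeze the handles here along own x. Outside width here 51 mm at rest (handle ends, 15 mm higher, 59 mm), 24 mm fully squeezed; this takes about 10 N, so grip with about 20 N. When squeezed the levers share the angle, and the clip may be gripped either half turn.
- clip_long_jaw (a joint): Opening of the long clip (rad), sprung shut: 0 = pads flat on 16 mm thickness (as on the rail, and on panel plus board), 0.5 = fully squeezed: handles parallel, pads about 38 mm apart; about -0.12 on the 10 mm board alone; -0.36 empty and shut.
- clip_short: The look-alike short-jawed clip (jaws reach only 30 mm below the pivot, too short for the job), loose, on the same rail 80 to 110 mm from the long one. Origin and axes as for the long clip. Leave it.
- clip_rail: Fixed wooden rail on a 100 x 210 mm foot; its upright plate is 16 mm thick, 200 mm long (along own y), and its top edge is 95 mm high. Origin: centre of the underside.
- stand: Fixed wooden gluing stand, foot 160 x 190 mm, with its backing board, 150 mm wide, 10 mm thick, which leans back 25 degrees from vertical, its top towards own +x. A low back plate holds the board; its upper 50 mm and more are free behind. Origin: at bench height, 20 mm from the foot's middle towards own -x; own y: along the board.
- stack (a point): On the stand: middle of the combined thickness (16 mm: panel 6 mm in front, board 10 mm behind) and width, at the lowest height the board's top edge can have. Own z: up along the leaning board; x: its normal, to the back; y: along its edge. The real edge is 0 to 30 mm above this point along z; this differs each time and is not measured, so feel for it.
- facing: The loose dark facing panel, 110 mm wide (own y), 98 mm high (own z), 6 mm thick (own x), leaning on the board with its lower edge on the ledge; its top edge is 2 mm below the stack point, so 2 to 32 mm below the board's edge. Origin: middle of its lower edge.
- glue_bottle: White glue bottle, 34 mm across, 133 mm high, loose, beside the stand. Origin: centre of its underside. Leave it.
- tape_measure: Yellow tape measure, 33 x 75 x 63 mm, loose, beside the rail. Origin: centre of its underside. Leave it.
There are look-alikes about, which are no part of the job. Leave any purple or red look-alike of the clip_long alone.

How it is judged:
By the outcome, as a careful person would: the job done as asked, in the order asked, and still so for the second after the job is handed in, with the robot touching nothing.
It also fails if it takes over 42 s, if anything falls off the work surface, if the arm or the gripper's body presses on something with over 40 N, if the wrist force passes 120 N, or if a joint passes its speed limit or range.

### The arm

A 6-joint arm with a two-finger parallel gripper is mounted at the origin on a cart in front of the work surface, level with it; the furniture and walls round the work are solid. World frame = base frame: x ahead of the robot, y to its left, z up, the work surface at z = 0. Lengths are in m, angles in degrees, forces in N, time in s.
With the tool pointing down it reaches from about 0.4 to 0.825 m from the base axis. Payload 7 kg.
Tool frame: the origin (TCP) lies between the finger pads; the fingertips stand 22 mm ahead of it and the grasp point (between the pads) lies 3 mm ahead of it; z points along the fingers, y is the line along which they close (so a half turn about z gives the same grasp; the last joint's range is limited). The gripper opens to 88 mm and grips with 3 to 60 N. Pads are 19 mm wide; open, the fingers measure 130 mm over their backs; the gripper's body (78 mm by 193 mm) begins 47 mm behind the grasp point.
Start: joints at [-48.524, 20.546, 0.682, 0, -70.136, -16.507], TCP at [0.285, -0.612, 0.22] pointing down, gripper open.
Joint ranges: [-176.03, 176.03], [-82.01, 121.73], [-58.28, 71.71], [-173.87, 95.51], [-174.79, -0.11], [-173.66, 173.66]. Speed limits (degrees/s): [136.94, 136.94, 172.46, 180, 180, 180].

### API

Orientations are given as [roll, pitch, yaw] about the fixed x, y, z axes, in that order (R = Rz(yaw) Ry(pitch) Rx(roll)).
In Python, from plant import r, vision gives the robot as it stands.
- The arm moves only by the shell command python3 -m pendant 'ROWS' [FORCE]. ROWS is JSON, a list that holds one entry, the list of rows, each a list of 7 numbers: the shift along the tool's x, y, z scaled (see below), then the turn, a rotation vector about the tool's x, y, z scaled (see below), then the opening, from -1 (shut) to 1 (fully open). In form: [[[x, y, z, wx, wy, wz, fingers], ...]]. A call has exactly 8 rows; each row shifts and turns the commanded pose from where the row before left it, along the tool's axes as they then stand; what a row does not reach is not made up. The controller multiplies each number of a shift by 20 mm and each number of a turn by 4 degrees. A row lasts 1/10 s, in which the tool goes at most 50 mm and 8.59 degrees, less where a joint would pass 70% of its speed; a pose out of reach is approached as far as the arm can. A call with a number of a shift or a turn outside -1 to 1 is refused whole. A call with a gripper value outside its range is refused whole. The fingers move at their own pace and stop on an object; FORCE is the grip in N (left out, the last holds). Time passes only in rows, so rows that do not move let the fingers close, or fill a call up. It gives the time, the measured TCP pose, the force, the opening and the grip force at its end, in the units of the state.
- r.get_state(): the state, without advancing time (a new reading comes with each control period).
- vision.capture(name): name is "side" or "top"; returns a dict with "frame" (384x512x3 uint8, blue, green, red), "depth" (384x512 float32, m along the optical axis (not along the pixel's ray), 0 where there is no reading), "camera_matrix" (3x3 intrinsics, pixels), "extrinsics" (4x4, takes a point from world to camera coordinates). Camera axes: x right, y up, looking along -z (the intrinsics and any distortion apply to the point x, -y, -z); pixel columns grow to the right and rows downward; lengths in m; the calibration is good to about 2 mm. A picture is of the moment at which its call begins.
- r.close_job(): hands the job in; it is judged then, once.
The state is a dict: "time_s": time; "joints": joint angles; "qd": joint speeds; "joint_torque": joint torques, N m; "tcp_pos": TCP position; "eef_rot": TCP orientation; "contact_force": force on the tool from outside, world axes, zero at the start; "moment": the same for the moment, N m; "gripper_width": finger opening in m; "gripper_force": force on a finger pad.
Only numpy, scipy, OpenCV 4.12 (cv2) and the standard library are available. Lean on these libraries where they do the work, as an engineer would, in place of code of your own. Each camera call takes 0.05 s, during which the arm holds its last target. There are 200 camera calls.

## Working session

There is one attempt and no reset: what is moved stays moved. The work goes in short steps, Python scripts to look and compute and a shell command to move; the robot and the scene stay as the last step left them, time stands still between calls to the robot, and variables do not carry over. Pictures are saved under pics/ and viewed, at most 10 in all, crops included, and the job is handed in when it is done.

```bash
mkdir -p pics; ls; python3 - <<'E'
from plant import r, vision
import cv2,numpy as np
for n in("side","top"):
    c=vision.capture(n); np.savez(f"{n}0.npz",**c); cv2.imwrite(f"pics/{n}0.png",c["frame"])
    E=c["extrinsics"];print(n,c["camera_matrix"].tolist(),np.round(E,3).tolist(),np.round(-E[:3,:3].T@E[:3,3],3),[k for k in c])
print(r.get_state())
E
```

```text
pics
side [[444.32034578435565, 0.0, 251.45542120517186], [0.0, 444.32034578435565, 192.71154814031266], [0.0, 0.0, 1.0]] [[-0.862, -0.506, -0.019, 0.482], [0.318, -0.571, 0.757, -0.242], [-0.394, 0.647, 0.653, -0.885], [0.0, 0.0, 0.0, 1.0]] [0.144 0.678 0.77 ] ['frame', 'depth', 'camera_matrix', 'extrinsics']
top [[410.04479730093857, 0.0, 259.2562891448495], [0.0, 410.04479730093857, 191.24309961837346], [0.0, 0.0, 1.0]] [[0.073, -0.997, 0.006, 0.035], [0.972, 0.073, 0.223, -0.568], [-0.222, -0.01, 0.975, -1.019], [0.0, 0.0, 0.0, 1.0]] [0.323 0.066 1.119] ['frame', 'depth', 'camera_matrix', 'extrinsics']
{'time_s': 0.1, 'joints': array([-4.85234125e+01,  2.05881969e+01,  6.39059463e-01, -1.92100719e-02,
       -7.01357062e+01, -1.65088546e+01]), 'qd': array([ 0.0582943 ,  0.01547616,  0.10455332,  0.09469377,  0.02210257,
       -0.01266086]), 'joint_torque': array([ 9.49620653e-05, -5.84162056e+01,  2.93753940e+01,  7.01555192e+00,
        1.01963634e-02, -2.87297269e-05]), 'tcp_pos': array([ 0.28473576, -0.61150791,  0.21900225]), 'eef_rot': array([ 1.79913522e+02, -6.79673826e-03, -1.55038803e+02]), 'contact_force': array([-0.35745927,  0.53688205,  0.43756784]), 'moment': array([ 0.0040556 , -0.00463431,  0.01174881]), 'gripper_force': 0.0, 'gripper_width': 0.08772317201207888}
```

View pics/side0.png

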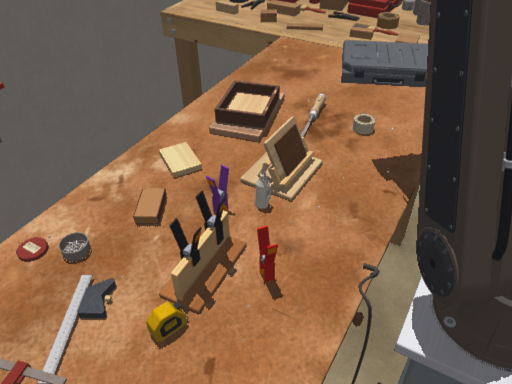

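View pics/top0.png

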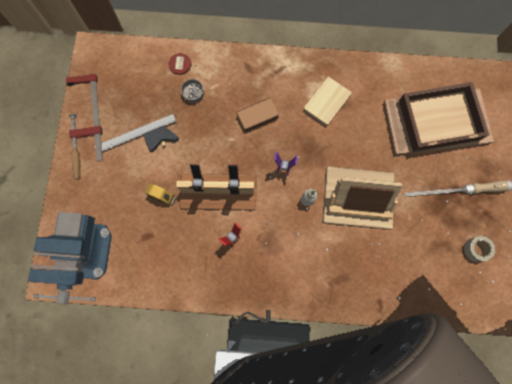

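The side view shows two black clips on the rail at about (185,240) and (210,212), which are (197,180) and (234,180) in the top view. The purple (218,190) and red (267,255) ones are look-alikes. The stand is at side (285,160), top (363,197). Next I enlarge the clips.

```bash
cat > h.py <<'E'
import numpy as np,cv2
def pts(c):
    K,E,d=c["camera_matrix"],c["extrinsics"],c["depth"]
    v,u=np.mgrid[:d.shape[0],:d.shape[1]]
    P=np.stack([(u-K[0,2])/K[0,0]*d,-(v-K[1,2])/K[1,1]*d,-d],-1)
    return (P-E[:3,3])@E[:3,:3]
def proj(c,X):
    K,E=c["camera_matrix"],c["extrinsics"]
    p=np.atleast_2d(X)@E[:3,:3].T+E[:3,3]
    return np.stack([K[0,2]+K[0,0]*p[:,0]/-p[:,2],K[1,2]+K[1,1]*p[:,1]/p[:,2]],-1)
E
python3 - <<'E'
import numpy as np,cv2
from h import *
s=dict(np.load("side0.npz"));t=dict(np.load("top0.npz"))
a=cv2.resize(s["frame"][180:310,150:280],(520,520),interpolation=cv2.INTER_CUBIC)
b=cv2.resize(t["frame"][155:215,170:260],None,fx=3,fy=3,interpolation=cv2.INTER_CUBIC)
im=np.zeros((520,790,3),np.uint8);im[:,:520]=a;im[:180,520:]=b
b=cv2.resize(t["frame"][160:235,320:410],None,fx=3,fy=3,interpolation=cv2.INTER_CUBIC);im[200:425,520:]=b
cv2.imwrite("pics/crop.png",im)
for n,c in(("s",s),("t",t)):
    P=pts(c);g=c["frame"].astype(int)
    dark=(g.max(-1)<70)&(P[...,2]>0.02)&(P[...,2]<.3)&(c["depth"]>0)
    N,L,S,C=cv2.connectedComponentsWithStats(dark.astype(np.uint8))
    for i in range(1,N):
        if 25<S[i,4]<6000:
            Q=P[L==i];print(n,S[i],np.round(Q.min(0),3),np.round(np.median(Q,0),3),np.round(Q.max(0),3))
E
```

```text
s [414   0   6  13  49] [ 0.573 -1.625  0.021] [ 0.584 -1.607  0.046] [ 0.597 -1.592  0.073]
s [387   3  12   8  40] [ 0.673 -1.604  0.023] [ 0.694 -1.544  0.04 ] [ 0.701 -1.51   0.068]
s [418   4  12  18 106] [ 0.495 -1.505  0.021] [ 0.527 -1.492  0.047] [ 0.548 -1.48   0.094]
s [343  63   9   9  55] [ 0.608 -0.81   0.046] [ 0.624 -0.799  0.056] [ 0.645 -0.787  0.069]
s [342  67  85  17 898] [ 0.361 -0.889  0.02 ] [ 0.486 -0.836  0.041] [ 0.633 -0.777  0.067]
s [220  83  55  25 476] [ 0.778 -0.53   0.029] [ 0.872 -0.502  0.05 ] [ 0.912 -0.33   0.069]
s [215  88  64  40 783] [ 0.716 -0.529  0.02 ] [ 0.772 -0.331  0.044] [ 0.873 -0.304  0.071]
s [275 125  31  51 846] [ 0.533 -0.26   0.037] [ 0.555 -0.198  0.086] [ 0.577 -0.148  0.127]
s [196 191  16  38 250] [0.565 0.132 0.09 ] [0.586 0.147 0.143] [0.598 0.156 0.177]
s [157 192   8  27  35] [0.748 0.047 0.02 ] [0.769 0.089 0.024] [0.794 0.131 0.03 ]
s [213 195  13  50 266] [0.538 0.001 0.023] [0.553 0.146 0.1  ] [0.647 0.154 0.179]
s [170 219  18  40 297] [0.56  0.224 0.085] [0.581 0.238 0.143] [0.592 0.249 0.177]
s [189 228  12  39 2
[... 815 characters left out ...]
[0.592 0.245 0.176]
t [229 166   9  14 111] [0.58  0.133 0.111] [0.588 0.143 0.148] [0.596 0.154 0.177]
t [189 186  15   6  59] [0.535 0.221 0.07 ] [0.547 0.23  0.13 ] [0.555 0.251 0.176]
t [228 187  12   9  84] [0.541 0.129 0.021] [0.553 0.141 0.09 ] [0.561 0.156 0.178]
t [343 188  50  24 887] [ 0.537 -0.258  0.042] [ 0.557 -0.202  0.088] [ 0.577 -0.149  0.129]
t [ 76 216  22  52 558] [0.334 0.483 0.02 ] [0.388 0.502 0.069] [0.461 0.523 0.15 ]
t [ 75 270   9  14  89] [0.295 0.482 0.057] [0.31  0.485 0.131] [0.326 0.513 0.151]
t [259 311  11  13  35] [0.23  0.028 0.024] [0.236 0.035 0.031] [0.26  0.053 0.035]
t [211 352  54  32 441] [0.117 0.043 0.156] [0.155 0.099 0.239] [0.2   0.146 0.299]
```

View pics/crop.png

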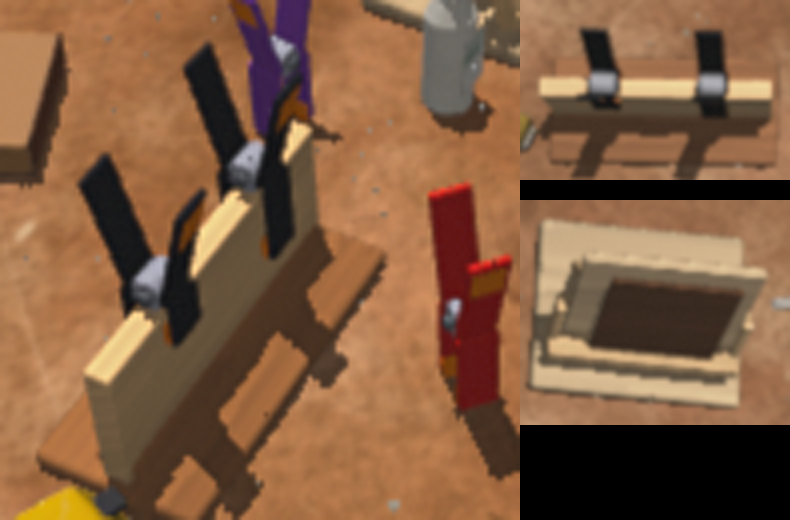

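Candidates in the crop: the near black clip (150,280) has its jaw ending about 65 px below the pivot. The far black clip (245,165) has its jaw ending about 93 px below. Purple and red are excluded. The far one (side (213,222), top (234,180), y≈0.145) fits clip_long. I confirm this with depth and measure poses.

```bash
python3 - <<'E'
import numpy as np,cv2
from h import *
s=dict(np.load("side0.npz"));t=dict(np.load("top0.npz"))
R=np.round
for n,c in(("s",s),("t",t)):
    P=pts(c);g=c["frame"].astype(int);m=g.max(-1);ok=c["depth"]>0
    hsv=cv2.cvtColor(c["frame"],cv2.COLOR_BGR2HSV)
    box=ok&(P[...,1]>.05)&(P[...,1]<.3)&(P[...,0]>.5)&(P[...,0]<.62)
    top=box&(abs(P[...,2]-.095)<.005)&(m>130)&(hsv[...,1]>50)
    Q=P[top];rc=cv2.minAreaRect(Q[:,:2].astype(np.float32)*1000);print(n,"rail",len(Q),rc,R(Q.mean(0),3))
    for lo,hi,nm in((.11,.18,"L"),(.2,.27,"S")):
        b=box&(P[...,1]>lo)&(P[...,1]<hi)
        dk=b&(m<70)
        front=dk&(P[...,0]<.566)&(P[...,2]>.03)&(P[...,0]>.53);back=dk&(P[...,0]>.566)
        for k,w in(("front",front),("back",back)):
            Q=P[w]; 
            if n=="s" and k=="front": print(np.histogram(Q[:,2],bins=np.arange(.03,.19,.01)))
            U=Q[Q[:,2]>.12];print(n,nm,k,R(U.min(0),3),R(U.mean(0),3),R(U.max(0),3),"ymid",R((np.percentile(U[:,1],3)+np.percentile(U[:,1],97))/2,4))
        met=b&(hsv[...,1]<60)&(m>90)&(P[...,2]>.098)&(P[...,2]<.125)
        Q=P[met];print(n,nm,"pivot",len(Q),R(np.median(Q,0),4),R(Q.min(0),3),R(Q.max(0),3))
    # panel
    pb=ok&(m<75)&(P[...,1]<-.14)&(P[...,1]>-.27)&(P[...,0]>.525)&(P[...,0]<.59)&(P[...,2]>.035)
    pb=cv2.erode(pb.astype(np.uint8),np.ones((3,3)))>0
    Q=P[pb];c0=Q.mean(0);nn=np.linalg.svd(Q-c0)[2][2];nn*=np.sign(nn[0])
    print(n,"panel",R(c0,4),R(nn,4),"tilt",R(np.degrees(np.arcsin(-nn[2])),2),"yaw",R(np.degrees(np.arctan2(nn[1],nn[0])),2),len(Q),"rms",R(((Q-c0)@nn).std(),4))
E
```

```text
s rail 317 ((565.9970092773438, 191.6787567138672), (16.797882080078125, 200.0266571044922), 2.844921350479126) [0.564 0.214 0.096]
(array([ 0,  0, 19, 23, 25, 28, 25, 36, 15, 14, 13, 14,  7,  9, 28]), array([0.03, 0.04, 0.05, 0.06, 0.07, 0.08, 0.09, 0.1 , 0.11, 0.12, 0.13,
       0.14, 0.15, 0.16, 0.17, 0.18]))
s L front [0.538 0.129 0.121] [0.546 0.146 0.153] [0.555 0.153 0.179] ymid 0.142
s L back [0.578 0.132 0.12 ] [0.588 0.145 0.15 ] [0.598 0.156 0.177] ymid 0.1445
s L pivot 46 [0.5695 0.1462 0.1151] [0.561 0.131 0.109] [0.58  0.152 0.118]
(array([ 0,  0,  0,  1,  7, 26, 30, 49, 17, 15, 15, 15,  8,  8, 23]), array([0.03, 0.04, 0.05, 0.06, 0.07, 0.08, 0.09, 0.1 , 0.11, 0.12, 0.13,
       0.14, 0.15, 0.16, 0.17, 0.18]))
s S front [0.534 0.223 0.12 ] [0.541 0.238 0.151] [0.55  0.246 0.177] ymid 0.236
s S back [0.575 0.224 0.12 ] [0.583 0.237 0.15 ] [0.592 0.247 0.177] ymid 0.2364
s S pivot 53 [0.5641 0.2368 0.1147] [0.552 0.223 0.109] [0.573 0.244 0.122]
s panel [ 0.5551 -0.198   0.0858] [ 0.9059 -0.0248 -0.4228] tilt 25.01 yaw -1.57 684 rms 0.0012
t rail 325 ((566.622802734375, 192.2127685546875), (16.338191986083984, 197.85813903808594), 3.2617125511169434) [0.567 0.191 0.095]
t L front [0.541 0.129 0.164] [0.543 0.139 0.174] [0.547 0.15  0.178] ymid 0.139
t L back [0.581 0.133 0.12 ] [0.589 0.144 0.15 ] [0.596 0.154 0.177] ymid 0.1436
t L pivot 56 [0.5691 0.1419 0.1131] [0.562 0.131 0.105] [0.578 0.155 0.12 ]
t S front [0.535 0.221 0.13 ] [0.539 0.229 0.166] [0.551 0.242 0.176] ymid 0.2307
t S back [0.575 0.225 0.12 ] [0.583 0.235 0.15 ] [0.592 0.245 0.176] ymid 0.2349
t S pivot 63 [0.5642 0.2337 0.1131] [0.556 0.223 0.101] [0.573 0.246 0.117]
t panel [ 0.557  -0.2018  0.0877] [ 0.9073 -0.0241 -0.4198] tilt 24.82 yaw -1.52 756 rms 0.0011
```

The long clip is confirmed: its front jaw reaches z≈0.05, against 0.07 for the other. Next is a planning helper that works out a constant row (M^N = relative pose), plus a board edge estimate.

```bash
cat >> h.py <<'E'
from scipy.spatial.transform import Rotation as Ro
from scipy.linalg import logm,expm
def T(p,R):
    M=np.eye(4);M[:3,:3]=R;M[:3,3]=p;return M
def now(s): return T(s["tcp_pos"],Ro.from_euler("xyz",s["eef_rot"],degrees=True).as_matrix())
def row(A,B,N):
    "constant row that carries A to B in N rows; returns row and path"
    M=expm(np.real(logm(np.linalg.inv(A)@B))/N)
    w=np.degrees(Ro.from_matrix(M[:3,:3]).as_rotvec())/4
    path=[A]
    for _ in range(N):path.append(path[-1]@M)
    return np.round(np.r_[M[:3,3]/.02,w],3),np.array(path)[:,:3,3]
DOWN=lambda yaw:Ro.from_euler("xyz",[180,0,yaw],degrees=True).as_matrix()
yaw,tl=np.radians(-1.5),np.radians(25)
n=np.array([np.cos(tl)*np.cos(yaw),np.cos(tl)*np.sin(yaw),-np.sin(tl)])
u=np.array([np.sin(tl)*np.cos(yaw),np.sin(tl)*np.sin(yaw),np.cos(tl)])
RB=np.stack([np.cross(-n,-u),-n,-u],1)
stack=np.array([.584,-.204,.1284])
clip=np.array([.569,.143,.105])
E
python3 - <<'E'
from h import *
from plant import r
for k in("side","top"):
    c=dict(np.load(k+"0.npz"));P=pts(c)-stack;m=c["frame"].max(-1)
    x,z,y=P@n,P@u,P@np.cross(u,n)
    b=(abs(y)<.08)&(z>-.13)&(z<.06)&(c["depth"]>0)
    f=b&(abs(x+.002)<.004)&(m>90);print(k,"front face of board",np.round(np.percentile(z[f],[5,50,95,99]),4),np.round(x[f].mean(),4), "y",np.round(np.percentile(y[f],[1,99]),3))
    pn=b&(abs(x+.008)<.004)&(m<75);print(" panel",np.round(np.percentile(z[pn],[1,50,99]),4),np.round(x[pn].mean(),4),np.round(np.percentile(y[pn],[1,99]),4))
    print(" top", np.round(np.percentile(z[b&(x>-.004)&(x<.02)],[98,99.5]),4))
A=now(r.get_state());g=DOWN(-87)
B=T(clip+[0,0,.22],g)
R_,p=row(A,B,48);print(R_);print(np.round(p[::6],3).tolist(),np.hypot(p[:,0],p[:,1]).min())
E
```

```text
side front face of board [-0.1258 -0.0162  0.013   0.0143] -0.0022 y [-0.077  0.079]
 panel [-0.097  -0.051  -0.0072] -0.0082 [-0.0537  0.0538]
 top [0.0137 0.0147]
top front face of board [-0.104  -0.0065  0.013   0.0146] -0.0016 y [-0.078  0.079]
 panel [-0.0936 -0.0484 -0.005 ] -0.0073 [-0.0525  0.0528]
 top [0.0142 0.0149]
[-0.875  0.171 -0.11   0.     0.    -0.354]
[[0.285, -0.612, 0.219], [0.367, -0.543, 0.232], [0.438, -0.464, 0.246], [0.497, -0.375, 0.259], [0.542, -0.278, 0.272], [0.572, -0.175, 0.285], [0.587, -0.069, 0.299], [0.586, 0.037, 0.312], [0.569, 0.143, 0.325]] 0.5864431633153703
```

Board edge estimate is about 14.5 mm above the stack point. Now I move above the clip: 6 calls of this row, clear of everything.

```bash

python3 -m pendant '[[[-0.875,0.171,-0.11,0,0,-0.354,1],[-0.875,0.171,-0.11,0,0,-0.354,1],[-0.875,0.171,-0.11,0,0,-0.354,1],[-0.875,0.171,-0.11,0,0,-0.354,1],[-0.875,0.171,-0.11,0,0,-0.354,1],[-0.875,0.171,-0.11,0,0,-0.354,1],[-0.875,0.171,-0.11,0,0,-0.354,1],[-0.875,0.171,-0.11,0,0,-0.354,1]]]' 20
python3 -m pendant '[[[-0.875,0.171,-0.11,0,0,-0.354,1],[-0.875,0.171,-0.11,0,0,-0.354,1],[-0.875,0.171,-0.11,0,0,-0.354,1],[-0.875,0.171,-0.11,0,0,-0.354,1],[-0.875,0.171,-0.11,0,0,-0.354,1],[-0.875,0.171,-0.11,0,0,-0.354,1],[-0.875,0.171,-0.11,0,0,-0.354,1],[-0.875,0.171,-0.11,0,0,-0.354,1]]]'
```

```text
time_s: 0.9
tcp_pos: [0.3935, -0.5173, 0.2377]
eef_rot: [-180.0, 0.0, -143.6]
contact_force: [-0.3, 0.6, -0.3]
gripper_width: 0.0877
gripper_force: 0.0
time_s: 1.7
tcp_pos: [0.4803, -0.4045, 0.2553]
eef_rot: [180.0, -0.0, -132.3]
contact_force: [-0.2, -0.4, 0.7]
gripper_width: 0.0876
gripper_force: 0.0
```

Tracking is as planned, so I run the remaining four.

```bash

python3 -m pendant '[[[-0.875,0.171,-0.11,0,0,-0.354,1],[-0.875,0.171,-0.11,0,0,-0.354,1],[-0.875,0.171,-0.11,0,0,-0.354,1],[-0.875,0.171,-0.11,0,0,-0.354,1],[-0.875,0.171,-0.11,0,0,-0.354,1],[-0.875,0.171,-0.11,0,0,-0.354,1],[-0.875,0.171,-0.11,0,0,-0.354,1],[-0.875,0.171,-0.11,0,0,-0.354,1]]]' >/dev/null
python3 -m pendant '[[[-0.875,0.171,-0.11,0,0,-0.354,1],[-0.875,0.171,-0.11,0,0,-0.354,1],[-0.875,0.171,-0.11,0,0,-0.354,1],[-0.875,0.171,-0.11,0,0,-0.354,1],[-0.875,0.171,-0.11,0,0,-0.354,1],[-0.875,0.171,-0.11,0,0,-0.354,1],[-0.875,0.171,-0.11,0,0,-0.354,1],[-0.875,0.171,-0.11,0,0,-0.354,1]]]' >/dev/null
python3 -m pendant '[[[-0.875,0.171,-0.11,0,0,-0.354,1],[-0.875,0.171,-0.11,0,0,-0.354,1],[-0.875,0.171,-0.11,0,0,-0.354,1],[-0.875,0.171,-0.11,0,0,-0.354,1],[-0.875,0.171,-0.11,0,0,-0.354,1],[-0.875,0.171,-0.11,0,0,-0.354,1],[-0.875,0.171,-0.11,0,0,-0.354,1],[-0.875,0.171,-0.11,0,0,-0.354,1]]]' >/dev/null
python3 -m pendant '[[[-0.875,0.171,-0.11,0,0,-0.354,1],[-0.875,0.171,-0.11,0,0,-0.354,1],[-0.875,0.171,-0.11,0,0,-0.354,1],[-0.875,0.171,-0.11,0,0,-0.354,1],[-0.875,0.171,-0.11,0,0,-0.354,1],[-0.875,0.171,-0.11,0,0,-0.354,1],[-0.875,0.171,-0.11,0,0,-0.354,1],[-0.875,0.171,-0.11,0,0,-0.354,1]]]'
python3 - <<'E'
from h import *
from plant import r
A=now(r.get_state());B=T(clip+[0,0,.060],DOWN(-87))
print(row(A,B,1)[0], r.get_state()["joints"])
E
```

```text
time_s: 4.9
tcp_pos: [0.5695, 0.144, 0.3257]
eef_rot: [180.0, -0.0, -86.9]
contact_force: [0.4, -0.5, -0.5]
gripper_width: 0.0877
gripper_force: 0.0
[ 0.048  0.028  8.033  0.    -0.     0.014] [ 3.32449708e+01  9.46439572e+00 -6.99458825e-01 -2.72561690e-04
 -7.98366461e+01 -3.01898552e+01]
```

```bash

python3 -m pendant '[[[0.05,0.03,0.8,0,0,0,1],[0,0,0.8,0,0,0,1],[0,0,0.8,0,0,0,1],[0,0,0.8,0,0,0,1],[0,0,0.6,0,0,0,1],[0,0,0.6,0,0,0,1],[0,0,0.6,0,0,0,1],[0,0,0.4,0,0,0,1]]]'
python3 -m pendant '[[[0,0,0.6,0,0,0,1],[0,0,0.6,0,0,0,1],[0,0,0.6,0,0,0,1],[0,0,0.4,0,0,0,1],[0,0,0.3,0,0,0,1],[0,0,0.13,0,0,0,1],[0,0,0,0,0,0,1],[0,0,0,0,0,0,1]]]'
python3 -m pendant '[[[0,0,0,0,0,0,0.2],[0,0,0,0,0,0,0],[0,0,0,0,0,0,-0.2],[0,0,0,0,0,0,-0.35],[0,0,0,0,0,0,-0.5],[0,0,0,0,0,0,-1],[0,0,0,0,0,0,-1],[0,0,0,0,0,0,-1]]]' 20
```

```text
time_s: 5.7
tcp_pos: [0.5692, 0.1416, 0.2164]
eef_rot: [180.0, -0.0, -87.1]
contact_force: [0.8, -0.2, 0.2]
gripper_width: 0.0877
gripper_force: 0.0
time_s: 6.5
tcp_pos: [0.5697, 0.1417, 0.1653]
eef_rot: [-180.0, 0.0, -87.1]
contact_force: [0.4, 0.3, 0.7]
gripper_width: 0.0877
gripper_force: 0.0
time_s: 7.3
tcp_pos: [0.5723, 0.1423, 0.1685]
eef_rot: [-179.6, 0.1, -87.0]
contact_force: [0.1, -0.1, 16.4]
gripper_width: 0.0297
gripper_force: 9.3
```

```bash

python3 -m pendant '[[[0,0,0,0,0,0,-1],[0,0,0,0,0,0,-1],[0,0,0,0,0,0,-1],[0,0,0,0,0,0,-1],[0,0,-0.05,0,0,0,-1],[0,0,-0.05,0,0,0,-1],[0,0,-0.05,0,0,0,-1],[0,0,0,0,0,0,-1]]]' 20
python3 - <<'E'
from plant import vision
import cv2
c=vision.capture("side");cv2.imwrite("pics/g1.png",cv2.resize(c["frame"][130:330,130:330],None,fx=3,fy=3))
E
```

```text
time_s: 8.1
tcp_pos: [0.5704, 0.1419, 0.1688]
eef_rot: [-179.9, 0.0, -87.0]
contact_force: [2.3, 0.4, 6.6]
gripper_width: 0.0232
gripper_force: 20.0
```

View pics/g1.png

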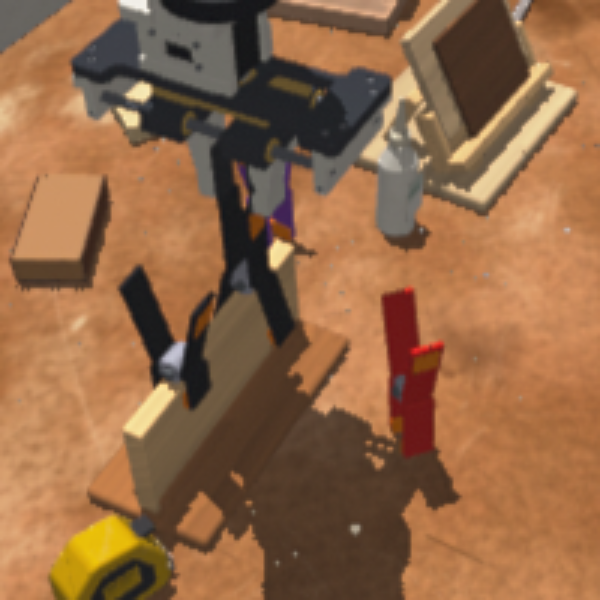

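Fully squeezed at 23.2 mm with the jaws open around the rail; the tool is at crop (250,250). Now I lift straight up.

```bash

python3 -m pendant '[[[0,0,-0.2,0,0,0,-1],[0,0,-0.4,0,0,0,-1],[0,0,-0.5,0,0,0,-1],[0,0,-0.6,0,0,0,-1],[0,0,-0.7,0,0,0,-1],[0,0,-0.8,0,0,0,-1],[0,0,-0.9,0,0,0,-1],[0,0,-0.9,0,0,0,-1]]]'
python3 -m pendant '[[[0,0,-0.9,0,0,0,-1],[0,0,-0.9,0,0,0,-1],[0,0,-0.7,0,0,0,-1],[0,0,-0.4,0,0,0,-1],[0,0,-0.2,0,0,0,-1],[0,0,0,0,0,0,-1],[0,0,0,0,0,0,-1],[0,0,0,0,0,0,-1]]]'
python3 - <<'E'
from h import *
from plant import r,vision
out=[]
for k in("side","top"):
    c=vision.capture(k);np.savez(k+"1.npz",**c)
    P=proj(c,r.get_state()["tcp_pos"]-[0,0,.06])[0].astype(int);print(k,P)
    f=c["frame"][P[1]-45:P[1]+45,P[0]-45:P[0]+45];out.append(cv2.resize(f,(400,400),interpolation=cv2.INTER_CUBIC))
cv2.imwrite("pics/lift.png",np.hstack(out))
A=now(r.get_state())
for N in(24,):
    R_,p=row(A,T(stack+.22*u,RB),N);print(R_);print(np.round(p[::6],3).tolist())
E
```

```text
time_s: 8.95
tcp_pos: [0.5693, 0.1415, 0.2694]
eef_rot: [-180.0, 0.0, -87.1]
contact_force: [-0.3, -0.3, -0.8]
gripper_width: 0.0229
gripper_force: 20.0
time_s: 9.75
tcp_pos: [0.5691, 0.1415, 0.329]
eef_rot: [179.9, -0.0, -87.1]
contact_force: [0.2, -0.6, -1.7]
gripper_width: 0.0231
gripper_force: 20.0
side [206 159]
top [230 165]
[ 0.728 -0.211 -0.044 -0.26  -0.01   0.045]
[[0.569, 0.142, 0.329], [0.599, 0.055, 0.333], [0.627, -0.031, 0.334], [0.653, -0.119, 0.332], [0.677, -0.206, 0.328]]
```

View pics/lift.png

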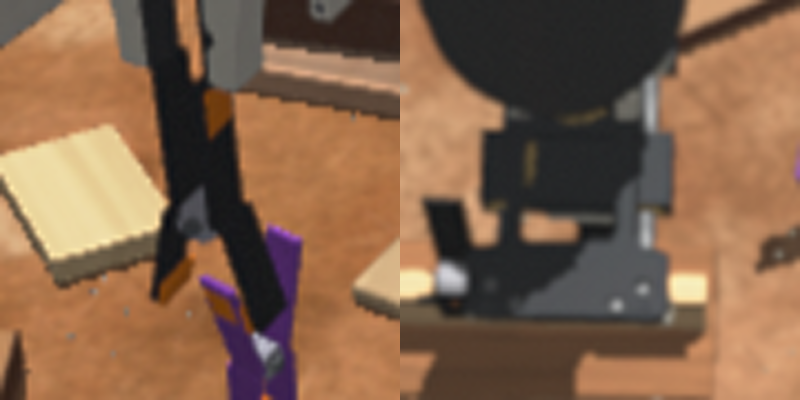

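The clip hangs straight in the fingers, pivot at crop (195,215), about 64 mm ahead of the TCP. I now carry it over the stand with the 25° lean.

```bash

python3 -m pendant '[[[0.728,-0.211,-0.044,-0.26,-0.01,0.045,-1],[0.728,-0.211,-0.044,-0.26,-0.01,0.045,-1],[0.728,-0.211,-0.044,-0.26,-0.01,0.045,-1],[0.728,-0.211,-0.044,-0.26,-0.01,0.045,-1],[0.728,-0.211,-0.044,-0.26,-0.01,0.045,-1],[0.728,-0.211,-0.044,-0.26,-0.01,0.045,-1],[0.728,-0.211,-0.044,-0.26,-0.01,0.045,-1],[0.728,-0.211,-0.044,-0.26,-0.01,0.045,-1]]]'
python3 -m pendant '[[[0.728,-0.211,-0.044,-0.26,-0.01,0.045,-1],[0.728,-0.211,-0.044,-0.26,-0.01,0.045,-1],[0.728,-0.211,-0.044,-0.26,-0.01,0.045,-1],[0.728,-0.211,-0.044,-0.26,-0.01,0.045,-1],[0.728,-0.211,-0.044,-0.26,-0.01,0.045,-1],[0.728,-0.211,-0.044,-0.26,-0.01,0.045,-1],[0.728,-0.211,-0.044,-0.26,-0.01,0.045,-1],[0.728,-0.211,-0.044,-0.26,-0.01,0.045,-1]]]' >/dev/null
python3 -m pendant '[[[0.728,-0.211,-0.044,-0.26,-0.01,0.045,-1],[0.728,-0.211,-0.044,-0.26,-0.01,0.045,-1],[0.728,-0.211,-0.044,-0.26,-0.01,0.045,-1],[0.728,-0.211,-0.044,-0.26,-0.01,0.045,-1],[0.728,-0.211,-0.044,-0.26,-0.01,0.045,-1],[0.728,-0.211,-0.044,-0.26,-0.01,0.045,-1],[0.728,-0.211,-0.044,-0.26,-0.01,0.045,-1],[0.728,-0.211,-0.044,-0.26,-0.01,0.045,-1]]]'
python3 - <<'E'
from h import *
from plant import r
A=now(r.get_state())
print(row(A,T(stack+.155*u,RB),1)[0],r.get_state()["joints"])
E
```

```text
time_s: 10.65
tcp_pos: [0.6085, 0.0256, 0.3344]
eef_rot: [171.6, 0.2, -88.5]
contact_force: [-0.1, -0.3, -0.3]
gripper_width: 0.0229
gripper_force: 20.0
time_s: 12.25
tcp_pos: [0.6773, -0.2075, 0.3282]
eef_rot: [154.9, 0.0, -91.5]
contact_force: [-0.2, -1.0, -0.5]
gripper_width: 0.0229
gripper_force: 20.0
[-5.200e-02  6.000e-03  3.277e+00  1.700e-02  1.000e-03  8.000e-03] [-1.35936245e+00  3.93730076e+01  4.09909135e+01 -7.23313845e-02
 -1.16684091e+02 -1.29353453e-01]
```

```bash

python3 -m pendant '[[[-0.05,0,0.3,0,0,0,-1],[0,0,0.5,0,0,0,-1],[0,0,0.6,0,0,0,-1],[0,0,0.6,0,0,0,-1],[0,0,0.6,0,0,0,-1],[0,0,0.4,0,0,0,-1],[0,0,0.27,0,0,0,-1],[0,0,0,0,0,0,-1]]]'
python3 - <<'E'
from h import *
from plant import r,vision
out=[]
for k in("side","top"):
    c=vision.capture(k);np.savez(k+"2.npz",**c)
    P=proj(c,stack+.04*u)[0].astype(int);print(k,P)
    f=c["frame"][P[1]-50:P[1]+50,P[0]-50:P[0]+50];out.append(cv2.resize(f,(400,400),interpolation=cv2.INTER_CUBIC))
    Q=pts(c)-stack;x,z,y=Q@n,Q@u,Q@np.cross(u,n);m=c["frame"].max(-1);h=cv2.cvtColor(c["frame"],cv2.COLOR_BGR2HSV)
    b=(abs(y)<.03)&(z>.02)&(z<.11)&(c["depth"]>0)
    for nm,w in(("dark",b&(m<60)),("orange",b&(h[...,1]>200)&(h[...,0]<20)&(m>100)),("grey",b&(h[...,1]<60)&(m>90))):
        if w.sum()>3: print(nm,w.sum(),[np.round(np.percentile(q[w],[2,50,98]),4).tolist() for q in(x,y,z)])
    w=b&(m<60)
    for a in np.arange(.02,.11,.01):
        q=w&(z>=a)&(z<a+.01)
        if q.sum():print(round(a,2),np.round([x[q].min(),np.median(x[q]),x[q].max()],4))
cv2.imwrite("pics/pre.png",np.hstack(out))
E
```

```text
time_s: 13.05
tcp_pos: [0.6492, -0.2044, 0.2689]
eef_rot: [155.0, 0.0, -91.5]
contact_force: [0.1, 0.7, -1.6]
gripper_width: 0.0231
gripper_force: 20.0
side [276 118]
dark 269 [[-0.0305, -0.0152, 0.0214], [-0.009, 0.005, 0.0139], [0.0462, 0.0773, 0.1083]]
orange 27 [[-0.0256, 0.0169, 0.0205], [-0.0096, 0.0055, 0.0144], [0.0409, 0.0479, 0.0532]]
grey 253 [[-0.0046, 1.2426, 1.27], [-0.028, 0.0012, 0.0281], [0.0222, 0.068, 0.1069]]
0.04 [-0.0324 -0.0294  0.0244]
0.05 [-0.0311 -0.027   0.0237]
0.06 [-0.0304 -0.0228  0.0207]
0.07 [-0.0266 -0.0212  0.016 ]
0.08 [-0.0245 -0.0195  0.0154]
0.09 [-0.0212 -0.0146  0.0128]
0.1 [-0.0158 -0.0112  0.0078]
top [376 175]
dark 108 [[-0.0249, -0.0178, -0.0105], [-0.0056, 0.0007, 0.0092], [0.0645, 0.0923, 0.1094]]
0.06 [-0.0259 -0.0237 -0.0222]
0.07 [-0.0242 -0.022  -0.02  ]
0.08 [-0.0236 -0.0195 -0.0162]
0.09 [-0.0214 -0.0165 -0.0108]
0.1 [-0.0149 -0.0123  0.0072]
```

View pics/pre.png

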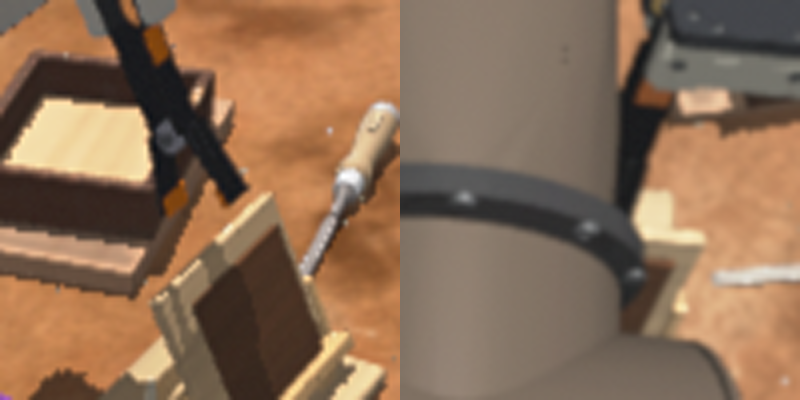

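Side crop: the open jaws (tips at (175,205) and (235,195)) straddle the board's top edge (225,230). They sit about 3 mm towards the front, so I shift 2 mm back. I bring them down about 46 mm, leaving roughly 20 mm to feel for.

```bash

python3 -m pendant '[[[0,-0.1,0.1,0,0,0,-1],[0,0,0.3,0,0,0,-1],[0,0,0.4,0,0,0,-1],[0,0,0.4,0,0,0,-1],[0,0,0.4,0,0,0,-1],[0,0,0.3,0,0,0,-1],[0,0,0.25,0,0,0,-1],[0,0,0.15,0,0,0,-1]]]'
python3 -m pendant '[[[0,0,0.1,0,0,0,-1],[0,0,0.1,0,0,0,-1],[0,0,0.1,0,0,0,-1],[0,0,0.1,0,0,0,-1],[0,0,0.05,0,0,0,-1],[0,0,0.05,0,0,0,-1],[0,0,0,0,0,0,-1],[0,0,0,0,0,0,-1]]]'
python3 - <<'E'
from h import *
from plant import r,vision
s=r.get_state();print((s["tcp_pos"]-stack)@np.c_[n,u],s["contact_force"]@u,s["contact_force"]@n)
c=vision.capture("side");P=proj(c,stack+.04*u)[0].astype(int)
cv2.imwrite("pics/in.png",cv2.resize(c["frame"][P[1]-50:P[1]+50,P[0]-50:P[0]+50],(500,500),interpolation=cv2.INTER_CUBIC))
E
```

```text
time_s: 13.95
tcp_pos: [0.6316, -0.204, 0.2263]
eef_rot: [155.0, 0.0, -91.5]
contact_force: [-0.3, 0.9, -1.2]
gripper_width: 0.0231
gripper_force: 20.0
time_s: 14.75
tcp_pos: [0.6278, -0.204, 0.2177]
eef_rot: [155.0, -0.0, -91.5]
contact_force: [0.0, 0.1, -1.1]
gripper_width: 0.0233
gripper_force: 20.0
[0.00190552 0.09943235] -0.9496648585783503 0.4621078487429305
```

View pics/in.png

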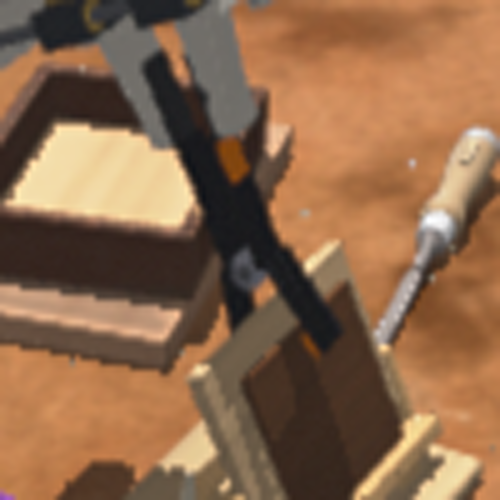

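The jaws straddle panel and board, front pad at (310,345) over the panel and pivot (245,268) still above the edge. Now I feel down at 1 mm per row.

```bash

python3 -m pendant '[[[0,0,0.05,0,0,0,-1],[0,0,0.05,0,0,0,-1],[0,0,0.05,0,0,0,-1],[0,0,0.05,0,0,0,-1],[0,0,0.05,0,0,0,-1],[0,0,0.05,0,0,0,-1],[0,0,0.05,0,0,0,-1],[0,0,0.05,0,0,0,-1]]]'
python3 - <<'E'
from h import *
from plant import r
s=r.get_state();print((s["tcp_pos"]-stack)@np.c_[n,u],s["contact_force"]@u,s["contact_force"]@n)
E
```

```text
time_s: 15.6
tcp_pos: [0.6243, -0.2039, 0.2103]
eef_rot: [155.0, 0.0, -91.5]
contact_force: [0.2, 0.4, -0.8]
gripper_width: 0.0237
gripper_force: 20.0
[0.0018882  0.09127828] -0.691460985097536 0.511815488444129
```

```bash

python3 -m pendant '[[[0,0,0.05,0,0,0,-1],[0,0,0.05,0,0,0,-1],[0,0,0.05,0,0,0,-1],[0,0,0.05,0,0,0,-1],[0,0,0,0,0,0,-1],[0,0,0,0,0,0,-1],[0,0,0,0,0,0,-1],[0,0,0,0,0,0,-1]]]'
python3 - <<'E'
from h import *
from plant import r
s=r.get_state();print((s["tcp_pos"]-stack)@np.c_[n,u],s["contact_force"]@u,s["contact_force"]@n)
E
```

```text
time_s: 16.4
tcp_pos: [0.6227, -0.2038, 0.2068]
eef_rot: [155.0, 0.0, -91.5]
contact_force: [-0.5, -0.5, -1.2]
gripper_width: 0.023
gripper_force: 20.0
[0.0019274 0.0874388] -1.258756532573356 0.09839320482264369
```

```bash

python3 -m pendant '[[[0,0,0.05,0,0,0,-1],[0,0,0,0,0,0,-1],[0,0,0.05,0,0,0,-1],[0,0,0,0,0,0,-1],[0,0,0.05,0,0,0,-1],[0,0,0,0,0,0,-1],[0,0,0,0,0,0,-1],[0,0,0,0,0,0,-1]]]'
python3 - <<'E'
from h import *
from plant import r
s=r.get_state();print((s["tcp_pos"]-stack)@np.c_[n,u],s["contact_force"]@u,s["contact_force"]@n)
E
```

```text
time_s: 17.2
tcp_pos: [0.6222, -0.2042, 0.2056]
eef_rot: [155.2, -0.1, -91.4]
contact_force: [3.6, 0.7, 6.4]
gripper_width: 0.0228
gripper_force: 20.0
[0.00199427 0.08606207] 7.320049720983678 0.5695744826670803
```

Contact is felt: 7 N purely along the board, at the height expected for pivot on edge. Holding that light push, I let the clip close by opening in steps.

```bash

python3 -m pendant '[[[0,0,0,0,0,0,-0.45],[0,0,0,0,0,0,-0.38],[0,0,0,0,0,0,-0.31],[0,0,0,0,0,0,-0.24],[0,0,0,0,0,0,-0.17],[0,0,0,0,0,0,-0.1],[0,0,0,0,0,0,-0.03],[0,0,0,0,0,0,0.04]]]'
python3 -m pendant '[[[0,0,0,0,0,0,0.11],[0,0,0,0,0,0,0.18],[0,0,0,0,0,0,0.25],[0,0,0,0,0,0,0.4],[0,0,0,0,0,0,0.6],[0,0,0,0,0,0,0.8],[0,0,0,0,0,0,1],[0,0,0,0,0,0,1]]]'
python3 - <<'E'
from h import *
from plant import r,vision
s=r.get_state();print((s["tcp_pos"]-stack)@np.c_[n,u],s["contact_force"]@u,s["contact_force"]@n)
c=vision.capture("side");P=proj(c,stack+.04*u)[0].astype(int)
cv2.imwrite("pics/rel.png",cv2.resize(c["frame"][P[1]-50:P[1]+50,P[0]-50:P[0]+50],(500,500),interpolation=cv2.INTER_CUBIC))
E
```

```text
time_s: 18.0
tcp_pos: [0.6212, -0.2036, 0.2035]
eef_rot: [155.0, 0.0, -91.5]
contact_force: [-0.8, 0.0, 0.3]
gripper_width: 0.0441
gripper_force: 6.6
time_s: 18.8
tcp_pos: [0.6215, -0.2038, 0.2042]
eef_rot: [155.0, -0.0, -91.5]
contact_force: [0.1, -0.3, 0.5]
gripper_width: 0.0856
gripper_force: 0.0
[0.00190984 0.08450955] 0.4748540657358094 -0.11596024256617224
```

View pics/rel.png

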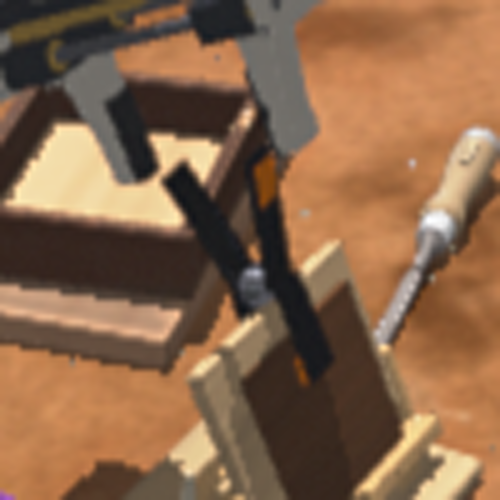

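The clip is closed on panel and board, pivot (255,285) at the edge, fingers clear on both sides. I retreat straight back along the board, then verify.

```bash

python3 -m pendant '[[[0,0,-0.2,0,0,0,1],[0,0,-0.4,0,0,0,1],[0,0,-0.6,0,0,0,1],[0,0,-0.8,0,0,0,1],[0,0,-0.9,0,0,0,1],[0,0,-0.9,0,0,0,1],[0,0,-0.9,0,0,0,1],[0,0,-0.9,0,0,0,1]]]'
python3 -m pendant '[[[0,0,-0.6,0,0,0,1],[0,0,-0.4,0,0,0,1],[0,0,-0.2,0,0,0,1],[0,0,0,0,0,0,1],[0,0,0,0,0,0,1],[0,0,0,0,0,0,1],[0,0,0,0,0,0,1],[0,0,0,0,0,0,1]]]'
python3 - <<'E'
from h import *
from plant import r,vision
c=vision.capture("side");P=proj(c,stack+.04*u)[0].astype(int)
cv2.imwrite("pics/end.png",cv2.resize(c["frame"][P[1]-60:P[1]+100,P[0]-120:P[0]+60],(720,600)[:2],interpolation=cv2.INTER_CUBIC))
Q=pts(c)-stack;x,z,y=Q@n,Q@u,Q@np.cross(u,n);m=c["frame"].max(-1);h=cv2.cvtColor(c["frame"],cv2.COLOR_BGR2HSV)
b=(abs(y)<.03)&(z>-.06)&(z<.12)&(abs(x)<.05)&(c["depth"]>0)
g=b&(h[...,1]<60)&(m>90)&(z>.01)&(z<.05);print("pivot",g.sum(),[np.round(np.percentile(q[g],[2,50,98]),4).tolist() for q in(x,y,z)])
d=b&(m<60)&(x<-.012);print("front lever",[np.round(np.percentile(q[d],[2,50,98]),4).tolist() for q in(x,y,z)])
d=(m<75)&(abs(x+.008)<.004)&(abs(y)<.08)&(z>-.12)&(z<.01);print("panel",[np.round(np.percentile(q[d],[1,50,99]),4).tolist() for q in(x,y,z)])
E
```

```text
time_s: 19.65
tcp_pos: [0.6691, -0.205, 0.307]
eef_rot: [155.1, -0.0, -91.4]
contact_force: [0.3, -0.5, 0.3]
gripper_width: 0.0876
gripper_force: 0.0
time_s: 20.45
tcp_pos: [0.6786, -0.2052, 0.3272]
eef_rot: [155.0, 0.0, -91.5]
contact_force: [-0.7, -0.0, -0.1]
gripper_width: 0.0876
gripper_force: 0.0
pivot 17 [[-0.0068, -0.0007, 0.0088], [-0.0054, 0.009, 0.0139], [0.0183, 0.0319, 0.0362]]
front lever [[-0.0285, -0.0168, -0.0128], [-0.0097, 0.0054, 0.0142], [-0.0273, 0.0225, 0.0939]]
panel [[-0.0112, -0.0083, -0.0046], [-0.05, 0.0168, 0.0532], [-0.097, -0.0574, -0.0043]]
```

View pics/end.png

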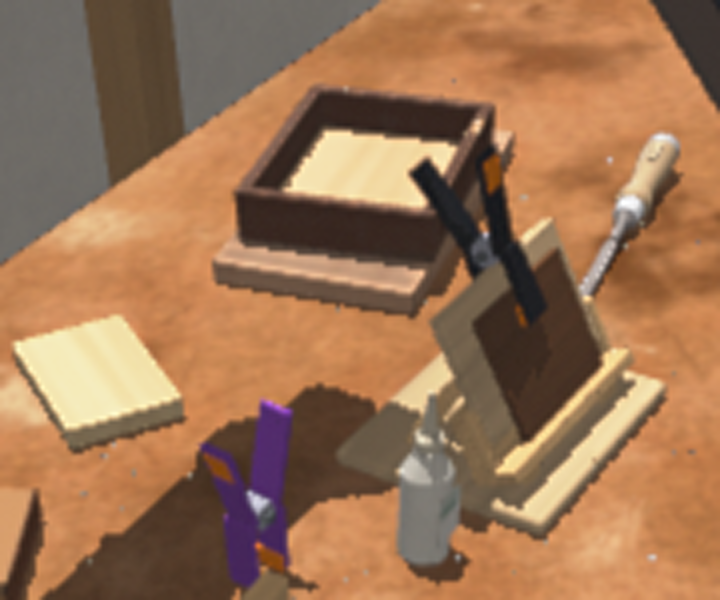

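The panel has not moved. The pivot's centre is about 10–11 mm above the edge, so it rests on it, and the clip is upright and near the middle. Handing in.

```bash
python3 -c "
from plant import r
print(r.close_job())"
```

```text
the job is handed in; nothing more can be done
None
```

The long-jawed clip now pinches the panel and board together near the middle, its pivot felt home at about 7 N; the panel hasn't moved, nothing else was touched, and the job was handed in at about 20.5 s of the 42 s allowed.

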